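Slide the tall battery pack onto its charging dock

TASK

Push the tall battery pack across the bench into its charging dock until it is fully home against the back stop and square to it, pushing low near its base so that it slides and does not tip; do not lift it or pull it by its handle. Then press the push button beside the dock fully down to start the charge and let it go, leaving everything else on the bench where it is.

Things in the scene. Friction and masses are not known exactly. Their poses are not given: they have to be found in the camera images.
- pack: tall grey battery pack, about 0.95 kg, loose on the bench in front of the dock, somewhat turned and off its centre line. Origin: centre of its underside, 115 mm (x) by 120 mm (y). Own +x points to the dock. A 42 mm high terminal ledge fills x -57.5 to -22.5 mm, the 200 mm tall case x -22.5 to +57.5 mm; handle on top to 236 mm. Pushed above a third of its height it may tip.
- pack_face (a point): where to push: middle of the pack's vertical near face (the ledge's front, 120 mm wide, bench to 42 mm high), at own x = -57.5 mm, 21 mm above the bench. Terminals stick up 11 mm from the ledge.
- dock: fixed aluminium dock without a floor: the pack slides on the bench into it. Origin: on the bench, middle of the back stop's front face; own +x is the way to push, +y left of that. Back stop 200 wide, 60 high. Side cheeks 40 mm high, inner faces at y = +/-72 mm from x = 0 to -77 mm, then flaring to +/-90 at x = -110. Home: pack's origin at x = -57.5 mm, y = 0 here, same yaw.
- charge (a joint): travel of the charge push button: 0 up, 0.008 m fully down; a spring pushes it back up, about 5 N at full travel
- charge_top (a point): centre of the top face of the charge push button (28 mm diameter, black, pressed straight down), in a dark housing on a 70 x 70 x 35 mm grey pod that is fixed left or right of the dock, about 170 mm from its centre line. The pod on the other side carries a turning knob, which is not needed.
- reel: small metal solder reel with black flanges, standing upright on its flange, 54 mm diameter, 45 mm high, loose beside the pack's way; origin centre of underside
- eraser: white eraser block 55 x 22 x 14 mm lying loose beside the pack's way; origin centre of underside
- meter: black handheld multimeter 150 x 75 x 32 mm lying on its back, loose; origin centre of underside
- driver: screwdriver lying loose on the left of the bench; origin centre of underside
- mug: white mug, 80 mm diameter, 90 mm high, loose; origin centre of underside

How it is judged:
By the outcome, as a careful person would: the job done as asked, in the order asked, and still so for the second after the job is handed in, with the robot touching nothing.
It also fails if it takes over 51 s, if anything falls off the work surface, if the arm or the gripper's body presses on something with over 40 N, if the wrist force passes 120 N, or if a joint passes its speed limit or range.

ROBOT

A 6-joint arm with a two-finger parallel gripper is mounted at the origin on the work surface. World frame = base frame: x ahead of the robot, y to its left, z up, the work surface at z = 0. Lengths are in m, angles in rad, forces in N, time in s.
With the tool pointing down it reaches from about 0.35 to 1 m from the base axis. Payload 7.1 kg.
Tool frame: the origin (TCP) lies between the finger pads; the fingertips stand 19 mm ahead of it and the grasp point (between the pads) is the TCP; z points along the fingers, y is the direction in which the jaws open and shut (so a half turn about z gives the same grasp; the last joint's range is limited). The gripper opens to 85 mm and grips with 20 to 120 N. Pads are 22 mm wide; open, the fingers measure 114 mm over their backs; the gripper's body (76 mm by 85 mm) begins 54 mm behind the grasp point. The pads swing forward as they close: fully open they stand 13 mm farther back than shut.
Start: joints at [-1.198, 0.423, 1.63, -0, 1.089, -0.019], TCP at [0.239, -0.578, 0.25] pointing down, gripper open.
Joint ranges: [-3, 3], [-0.9, 2.11], [0.09, 2.58], [-1.31, 4.45], [0.11, 2.69], [-2.54, 2.54]. Speed limits (rad/s): [2.39, 2.39, 3.01, 3.14, 3.14, 3.14].

INTERFACE

Orientations are given as a unit quaternion [x, y, z, w].
In Python, from station import status, imaging, arm gives the robot as it stands.
- The arm moves only by the tool servo_tool, never from a script. Its argument "targets" is one flat list of numbers, 4 for each row, row after row: the shift along the world's x, y, z in cm, then the turn about the world's z in degrees. A call has 1 to 5 rows; each row shifts and turns the commanded pose from where the row before left it; what a row does not reach is not made up. A row lasts 1/10 s, in which the tool goes at most 50 mm and 8.59 degrees, less where a joint would pass 70% of its speed; a pose out of reach is approached as far as the arm can. A call is refused whole if a number of a shift passes 5 or a number of a turn 8.59, either way. A call with a gripper value outside its range is refused whole. "grip" is the finger opening in cm, from 0 to 8.54, set as the call begins (left out, the last holds). The fingers move at their own pace and stop on an object; "squeeze" is the grip in N (left out, the last holds). Time passes only in rows, so rows that do not move let the fingers close. It gives the time, the measured TCP pose, the force and the opening at its end, in the units of the state.
- status.read_state(): the state, without advancing time (a new reading comes with each control period).
- imaging.snapshot(name): name is "side" or "top" or "wrist"; returns (picture, depth): 480x640x3 uint8, red, green, blue; 480x640 float32, m along the optical axis (not along the pixel's ray), 0 where there is no reading.
- imaging.camera_model(name): a dict with "fx", "fy", "cx", "cy" (pixels), "origin" and "attitude" of the camera in the world. Camera axes: x right, y up, looking along -z (the intrinsics and any distortion apply to the point x, -y, -z); pixel columns grow to the right and rows downward; lengths in m; the calibration is good to about 2 mm. A picture is of the moment at which its call begins: read the wrist's pose just before it. camera_model takes no time and is no camera call; for the wrist camera it gives the pose at the moment of the call.
- arm.job_done(): hands the job in, once; it reports no verdict.
The state is a dict: "clock": time; "qpos": joint angles; "dq": joint speeds; "joint_torque": joint torques, N m; "position": TCP position; "tool_rot": TCP orientation; "wrist_force": force on the tool from outside, world axes, zero at the start; "ft_torque": the same for the moment, N m; "width": finger opening in m.
Only numpy, scipy, OpenCV 4.12 (cv2) and the standard library are available. Lean on these libraries where they do the work, as an engineer would, in place of code of your own. Each camera call takes 0.05 s, during which the arm holds its last target.

## Working session

There is one attempt and no reset: what is moved stays moved. The work goes in short steps, Python scripts to look and compute and a tool call to move; the robot and the scene stay as the last step left them, time stands still between calls to the robot, and variables do not carry over. Pictures are saved under pics/ and viewed, and the job is handed in when it is done.

Besides the shell and the picture viewer there is one more tool, called after "Emit:" as a command line: name --argument value ..., lists and objects as JSON in quotes. servo_tool: Moves the arm, as the interface text tells. Its arguments: {"type":"object","properties":{"targets":{"type":"array"},"grip":{"type":"number"},"squeeze":{"type":"number"}},"required":["targets"]}

```bash
mkdir -p pics; ls; cat > h.py <<'E'
import numpy as np, cv2
from station import status, imaging, arm
from scipy.spatial.transform import Rotation as R
def snap(n,f):
    m=imaging.camera_model(n); p,d=imaging.snapshot(n)
    cv2.imwrite('pics/%s.png'%f,p[:,:,::-1]); np.savez('pics/%s.npz'%f,p=p,d=d,m=np.array([m],dtype=object))
    return p,d,m
def load(f):
    z=np.load('pics/%s.npz'%f,allow_pickle=True); return z['p'],z['d'],z['m'][0]
def att(m):
    a=np.array(m['attitude'],float); return a if a.shape==(3,3) else R.from_quat(a).as_matrix()
def cloud(d,m):
    v,u=np.mgrid[:480,:640]; 
    P=np.stack([(u-m['cx'])/m['fx']*d,-(v-m['cy'])/m['fy']*d,-d],-1)
    return P@att(m).T+np.array(m['origin'])
def ray(u,v,m,z):
    r=att(m)@np.array([(u-m['cx'])/m['fx'],-(v-m['cy'])/m['fy'],-1.]); o=np.array(m['origin']); return o+r*(z-o[2])/r[2]
E
python3 - <<'E'
from h import *
for n in ['top','side','wrist']:
    p,d,m=snap(n,n+'0'); print(n,m)
s=status.read_state(); print(s)
E
```

```text
pics
top {'fx': 558.0684442784093, 'fy': 558.0684442784093, 'cx': 324.4446761629476, 'cy': 233.08867088238907, 'origin': array([ 0.36676846, -0.01115539,  1.35003094]), 'attitude': array([ 0.06872089, -0.06555067, -0.69909755,  0.70869116])}
side {'fx': 572.2342114661819, 'fy': 572.2342114661819, 'cx': 329.69478160146696, 'cy': 236.62134128486178, 'origin': array([0.1878805 , 0.72922602, 0.80732166]), 'attitude': array([-0.10016301,  0.40658305,  0.87983084, -0.22484502])}
wrist {'fx': 386.39273729909553, 'fy': 386.39273729909553, 'cx': 321.62939311679946, 'cy': 236.33934794256427, 'origin': array([ 0.30546938, -0.54942572,  0.37334503]), 'attitude': array([-0.12041579,  0.0812889 , -0.54967829,  0.82264569])}
{'clock': 0.15, 'qpos': array([-1.19797318e+00,  4.23684525e-01,  1.63048695e+00,  4.78800909e-05,
        1.08860209e+00, -1.90079841e-02]), 'dq': array([-0.00105704, -0.00178306, -0.00148541,  0.00069808, -0.00090542,
        0.00014693]), 'joint_torque': array([ 1.45928552e-04, -5.57772052e+01, -2.82016933e+01, -4.51763674e-05,
        4.73009830e-03,  9.45737270e-06]), 'position': array([ 0.23856376, -0.57725568,  0.24972305]), 'tool_rot': array([ 9.80871844e-01,  1.94653733e-01, -8.30387144e-05, -5.84969107e-04]), 'wrist_force': array([ 0.73894078,  0.11601788, -0.04387025]), 'ft_torque': array([ 0.00416806,  0.02133086, -0.09946749]), 'width': 0.08532829443415398}
```

View pics/top0.png

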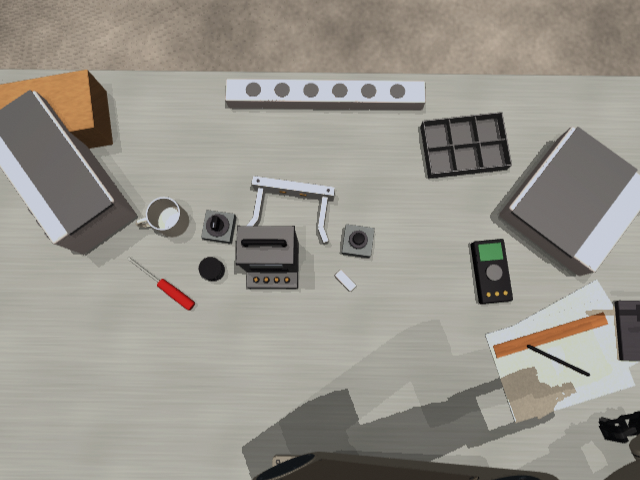

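View pics/side0.png

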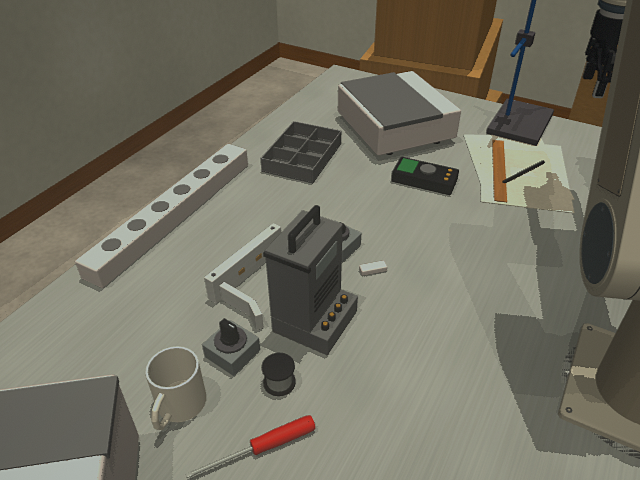

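View pics/wrist0.png

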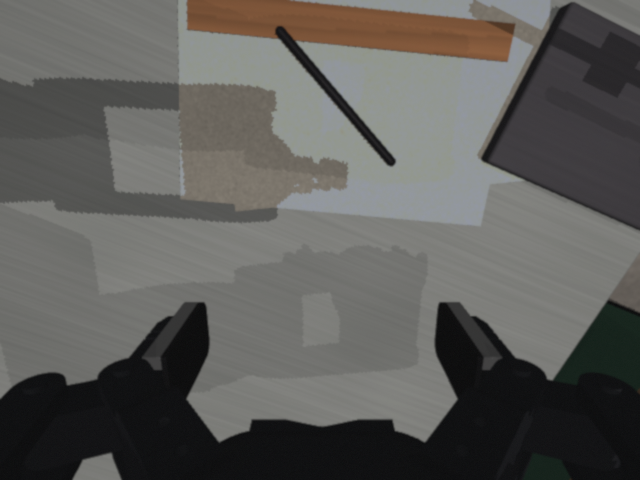

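The top view shows the pack at about (267,262), the dock back stop at (293,188), the knob pod at (219,226) and the button pod at (358,240). The reel is at (211,268) and the eraser at (345,280). I'll measure these next.

```bash
python3 - <<'E'
from h import *
out={}
for n in ['top','side']:
    p,d,m=load(n+'0'); P=cloud(d,m); ok=d>0
    X,Y,Z=P[...,0],P[...,1],P[...,2]
    roi=ok&(X>0.2)&(X<0.75)&(Y>-.15)&(Y<.35)
    print(n,'bench z',np.median(Z[roi&(abs(Z)<.012)]))
    def comps(lo,hi,minn=25):
        k=(roi&(Z>lo)&(Z<hi)).astype(np.uint8)
        c,l,st,_=cv2.connectedComponentsWithStats(k)
        for i in range(1,c):
            if st[i,4]>=minn:
                q=P[l==i]; r=cv2.minAreaRect((q[:,:2]*1000).astype(np.float32))
                print('  z%.3f-%.3f n%d c=(%.0f,%.0f) size=(%.0f,%.0f) ang%.1f zmed%.4f  px(%d,%d)'%(lo,hi,st[i,4],*r[0],*r[1],r[2],np.median(q[:,2]),st[i,0]+st[i,2]/2,st[i,1]+st[i,3]/2))
    for lo,hi in [(.19,.21),(.22,.245),(.052,.068),(.034,.048),(.028,.040),(.008,.02)]: comps(lo,hi)
E
python3 - <<'E'
import cv2
a=cv2.imread('pics/top0.png'); cv2.imwrite('pics/topz.png',cv2.resize(a[160:320,190:400],None,fx=3.7,fy=3.7,interpolation=cv2.INTER_CUBIC))
E
```

```text
top bench z -2.4148589221173467e-05
  z0.190-0.210 n1991 c=(561,120) size=(83,122) ang0.6 zmed0.1998  px(265,246)
  z0.220-0.245 n235 c=(561,120) size=(10,90) ang0.6 zmed0.2353  px(263,243)
  z0.052-0.068 n786 c=(729,74) size=(199,24) ang82.9 zmed0.0597  px(293,187)
  z0.052-0.068 n45 c=(644,338) size=(12,54) ang79.0 zmed0.0587  px(179,219)
  z0.052-0.068 n31 c=(632,249) size=(11,31) ang61.3 zmed0.0610  px(217,225)
  z0.052-0.068 n109 c=(603,-83) size=(27,26) ang26.9 zmed0.0586  px(359,239)
  z0.034-0.048 n269 c=(680,144) size=(61,100) ang79.9 zmed0.0399  px(264,206)
  z0.034-0.048 n329 c=(676,8) size=(150,72) ang32.9 zmed0.0399  px(311,217)
  z0.034-0.048 n563 c=(634,254) size=(70,70) ang81.9 zmed0.0383  px(218,226)
  z0.034-0.048 n39 c=(638,338) size=(8,43) ang69.3 zmed0.0401  px(181,223)
  z0.034-0.048 n490 c=(604,-83) size=(69,69) ang81.9 zmed0.0370  px(358,241)
  z0.034-0.048 n357 c=(531,266) size=(53,53) ang50.8 zmed0.0444  px(210,268)
  z0.034-0.048 n667 c=(515,120) size=(58,120) ang1.0 zmed0.0420  px(272,276)
  z0.028-0.040 n142 c=(719,100) size=(42,133) ang12.3 zmed0.0356  p
[... 2178 characters left out ...]
px(279,380)
  z0.008-0.020 n75 c=(569,-78) size=(69,5) ang81.4 zmed0.0137  px(351,249)
  z0.008-0.020 n158 c=(719,81) size=(100,6) ang82.6 zmed0.0139  px(247,271)
  z0.008-0.020 n235 c=(508,-53) size=(55,25) ang42.6 zmed0.0124  px(373,266)
  z0.008-0.020 n226 c=(683,173) size=(18,131) ang81.7 zmed0.0141  px(235,310)
  z0.008-0.020 n362 c=(515,150) size=(162,82) ang45.1 zmed0.0140  px(314,329)
  z0.008-0.020 n237 c=(620,274) size=(97,52) ang37.4 zmed0.0139  px(231,358)
  z0.008-0.020 n63 c=(670,341) size=(25,5) ang34.4 zmed0.0144  px(183,377)
  z0.008-0.020 n106 c=(523,276) size=(41,20) ang35.4 zmed0.0141  px(279,383)
  z0.008-0.020 n128 c=(444,333) size=(40,6) ang54.9 zmed0.0166  px(303,431)
```

View pics/topz.png

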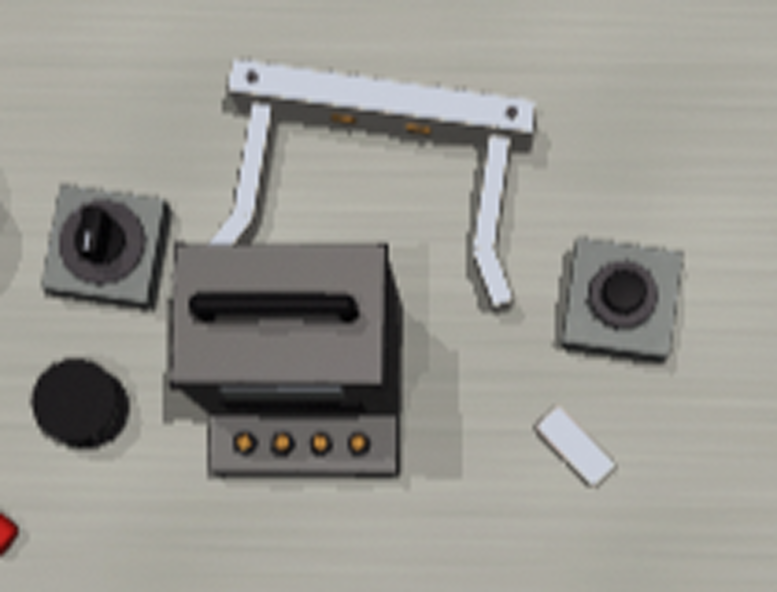

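```bash
python3 - <<'E'
from h import *
s=status.read_state(); T=R.from_quat(s['tool_rot']).as_matrix(); o=s['position']
p,d,m=load('wrist0'); P=(cloud(d,m)-o)@T
k=(d>0)&(d<0.2)
print('cam rel',(np.array(m['origin'])-o)@T)
for zlo in np.arange(-.1,.03,.01):
    q=P[k&(P[...,2]>zlo)&(P[...,2]<=zlo+.01)]
    if len(q): print('w z%.2f n%d x[%.3f %.3f] y[%.3f %.3f]'%(zlo,len(q),q[:,0].min(),q[:,0].max(),q[:,1].min(),q[:,1].max()), 'absy min %.3f'%abs(q[:,1]).min())
for n in ['side','top']:
    p,d,m=load(n+'0'); W=cloud(d,m); P=(W-o)@T
    k=(d>0)&(np.hypot(P[...,0],P[...,1])<.15)&(W[...,2]>.1)
    for zlo in np.arange(-.4,.05,.02):
        q=P[k&(P[...,2]>zlo)&(P[...,2]<=zlo+.02)]
        if len(q)>3: print(n,'z%.2f n%d x[%.3f %.3f] y[%.3f %.3f]'%(zlo,len(q),q[:,0].min(),q[:,0].max(),q[:,1].min(),q[:,1].max()))
a=cv2.imread('pics/side0.png')[0:200,440:640]; cv2.imwrite('pics/sz.png',cv2.resize(a,None,fx=3,fy=3))
# edge fits
p,d,m=load('top0'); P=cloud(d,m);X,Y,Z=P[...,0],P[...,1],P[...,2]
def edge(lo,hi,x0,x1,y0,y1,side,name,pct):
    k=(d>0)&(Z>lo)&(Z<hi)&(X>x0)&(X<x1)&(Y>y0)&(Y<y1)
    q=P[k]; bins=np.arange(y0,y1,.006); pts=[]
    for b in bins:
        z=q[(q[:,1]>b)&(q[:,1]<=b+.006)]
        if len(z)>1: pts.append((b+.003,z[:,0].min() if side<0 else z[:,0].max()))
    pts=np.array(pts); f=np.polyfit(pts[:,1]*0+pts[:,0],pts[:,1],1)
    r=pts[:,1]-np.polyval(f,pts[:,0]); g=abs(r)<.004; f=np.polyfit(pts[g,0],pts[g,1],1)
    print(name,'dx/dy=%.4f => yaw %.2f deg; x at y=.075: %.4f y.12: %.4f'%(f[0],-np.degrees(np.arctan(f[0])),np.polyval(f,.075),np.polyval(f,.12)))
edge(.054,.066,.68,.78,-.02,.165,-1,'stop front',0)
edge(.054,.066,.68,.78,-.02,.165,1,'stop back',0)
edge(.19,.21,.5,.62,.065,.175,-1,'case near',0)
edge(.19,.21,.5,.62,.065,.175,1,'case far',0)
edge(.038,.046,.46,.53,.065,.175,-1,'ledge',0)
E
```

```text
cam rel [ 0.07247068 -0.00031822 -0.12361699]
w z-0.08 n5165 x[0.011 0.021] y[-0.032 0.032] absy min 0.000
w z-0.07 n17151 x[0.001 0.018] y[-0.065 0.064] absy min 0.000
w z-0.06 n13057 x[-0.012 0.018] y[-0.074 0.072] absy min 0.000
w z-0.05 n14662 x[-0.013 0.014] y[-0.076 0.074] absy min 0.036
w z-0.04 n2620 x[0.000 0.014] y[-0.072 0.072] absy min 0.042
w z-0.03 n2537 x[-0.012 0.011] y[-0.057 0.056] absy min 0.042
w z-0.02 n2517 x[-0.012 0.011] y[-0.057 0.056] absy min 0.042
w z-0.01 n1945 x[-0.012 0.011] y[-0.057 0.056] absy min 0.042
w z-0.00 n602 x[-0.012 0.011] y[-0.050 0.049] absy min 0.042
side z-0.20 n116 x[0.001 0.037] y[-0.044 -0.012]
side z-0.18 n255 x[-0.005 0.040] y[-0.045 0.011]
side z-0.16 n328 x[-0.006 0.037] y[-0.043 0.023]
side z-0.14 n300 x[-0.008 0.038] y[-0.042 0.010]
side z-0.12 n222 x[-0.011 0.038] y[-0.043 0.008]
side z-0.10 n306 x[-0.020 0.020] y[-0.075 0.062]
side z-0.08 n278 x[-0.006 0.020] y[-0.078 0.070]
side z-0.06 n257 x[-0.013 0.017] y[-0.077 0.074]
side z-0.04 n169 x[-0.012 0.013] y[-0.071 0.056]
side z-0.02 n196 x[-0.013 0.012] y[-0.062 0.051]
side z0.00 n51 x[-0.014 0.011] y[-0.054 0.048]
top z-0.32 n16 x[0.062 0.063] y[-0.136 -0.125]
top z-0.12 n58 x[-0.008 0.027] y[-0.066 -0.026]
top z-0.10 n372 x[-0.014 0.020] y[-0.072 -0.011]
top z-0.08 n217 x[-0.018 0.020] y[-0.074 -0.014]
top z-0.06 n193 x[-0.013 0.017] y[-0.076 -0.027]
top z-0.04 n24 x[0.004 0.013] y[-0.073 -0.043]
top z-0.02 n32 x[0.004 0.011] y[-0.057 -0.043]
top z0.00 n7 x[0.007 0.011] y[-0.049 -0.043]
stop front dx/dy=0.1280 => yaw -7.29 deg; x at y=.075: 0.7185 y.12: 0.7243
stop back dx/dy=0.1238 => yaw -7.06 deg; x at y=.075: 0.7401 y.12: 0.7457
case near dx/dy=-0.0088 => yaw 0.51 deg; x at y=.075: 0.5223 y.12: 0.5219
case far dx/dy=0.0072 => yaw -0.41 deg; x at y=.075: 0.6013 y.12: 0.6016
ledge dx/dy=-0.0125 => yaw 0.71 deg; x at y=.075: 0.4887 y.12: 0.4881
```

View pics/sz.png

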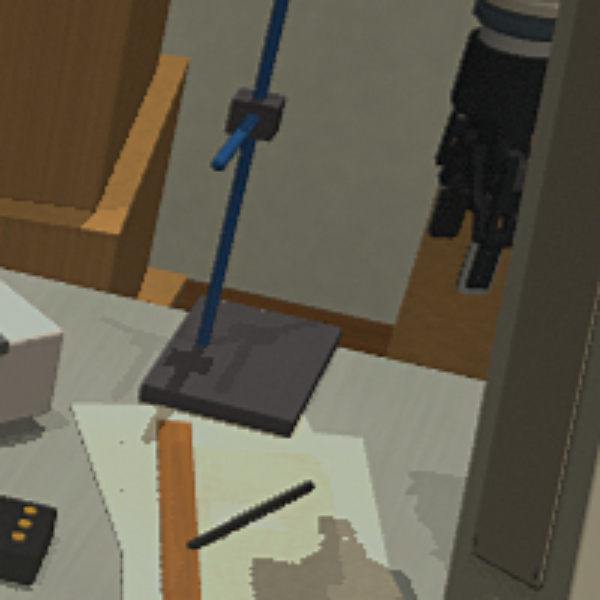

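The pack origin is about (0.5445, 0.120) with yaw +0.6°. The dock front centre is about (0.718, 0.0755) with yaw −7.2°. I'll push with both open fingers along the ledge, with the camera on the robot side. First I'll approach at height.

Emit:
servo_tool --targets '[1.0,3.5,0,7.9,1.0,3.5,0,7.9,1.0,3.5,0,7.9,1.0,3.5,0,7.9,1.0,3.5,0,7.9]' --grip 8.54

```text
clock: 0.65
position: [0.2887, -0.4011, 0.2501]
tool_rot: [0.856, 0.517, 0.0, -0.0]
wrist_force: [-0.0, 0.9, -0.0]
width: 0.0854
```

Emit:
servo_tool --targets '[1.0,3.5,0,7.9,1.0,3.5,0,7.9,1.0,3.5,0,7.9,1.0,3.5,0,7.9,1.0,3.5,0,7.9]'

```text
clock: 1.15
position: [0.3387, -0.2262, 0.2503]
tool_rot: [0.631, 0.776, 0.0, 0.0]
wrist_force: [0.8, -0.0, -0.3]
width: 0.0854
```

Emit:
servo_tool --targets '[1.0,3.5,0,7.9,1.0,3.5,0,7.9,1.0,3.5,0,7.9,1.0,3.5,0,7.9,1.0,3.5,0,7.9]'

```text
clock: 1.65
position: [0.3887, -0.0511, 0.2504]
tool_rot: [0.332, 0.943, 0.0, 0.0]
wrist_force: [-0.1, 0.0, 0.1]
width: 0.0854
```

Emit:
servo_tool --targets '[1.0,3.5,0,7.9,1.0,3.5,0,7.9,1.0,3.5,0,7.9,1.0,3.5,0,7.9,1.0,3.5,0,7.9]'

```text
clock: 2.15
position: [0.4387, 0.1239, 0.2503]
tool_rot: [-0.007, 1.0, -0.0, -0.0]
wrist_force: [0.4, -0.8, -1.4]
width: 0.0855
```

Emit:
servo_tool --targets '[0,-0.4,-4.6,0,0,0,-4.6,0,0,0,-4.6,0,0,0,-4.6,0,0,0,-4.0,0]'

```text
clock: 2.65
position: [0.4382, 0.1183, 0.0243]
tool_rot: [-0.004, 1.0, -0.0, -0.0]
wrist_force: [-0.1, 0.3, -0.6]
width: 0.0851
```

Emit:
servo_tool --targets '[0.5,0,-0.6,0,0.5,0,0,0,0.5,0,0,0,0.5,0,0,0,0,0,0,0]'

```text
clock: 3.15
position: [0.4611, 0.1187, 0.0222]
tool_rot: [-0.004, 1.0, 0.001, 0.002]
wrist_force: [-0.7, 0.9, 0.1]
width: 0.0854
```

```bash
python3 - <<'E'
from h import *
for n in ['top','side']: snap(n,n+'1')
s=status.read_state(); print(s['clock'],s['position'],s['wrist_force'])
a=cv2.imread('pics/side1.png')[150:400,150:450]; b=cv2.imread('pics/top1.png')[160:410,170:470]
cv2.imwrite('pics/c1.png',cv2.resize(np.hstack([a,b]),None,fx=1.33,fy=1.33))
E
```

```text
3.25 [0.45948846 0.11851446 0.02153734] [-0.01134382  0.75454177  0.27083771]
```

View pics/c1.png

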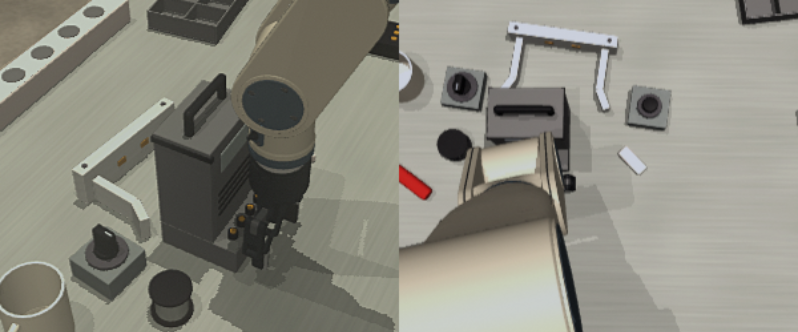

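The fingers sit behind the ledge. The large wrist housing is near the case top, so I'll check that clearance.

```bash
python3 - <<'E'
from h import *
o=np.array([.4595,.1185,.0215])
for n in ['top','side']:
    p,d,m=load(n+'1'); W=cloud(d,m)
    d0=load(n+'0')[1]; ch=(d>0)&((d0-d>.006)|(d0==0))
    k=ch&(abs(W[...,0]-.47)<.12)&(abs(W[...,1]-.12)<.12)
    for z in np.arange(.0,.36,.02):
        q=W[k&(W[...,2]>z)&(W[...,2]<=z+.02)]
        if len(q)>5: print(n,'z%.2f n%d x99 rel tcp %.3f max %.3f'%(z,len(q),np.percentile(q[:,0],98)-o[0],q[:,0].max()-o[0]), 'y',q[:,1].min().round(3),q[:,1].max().round(3))
E
```

```text
top z0.00 n185 x99 rel tcp 0.126 max 0.129 y 0.001 0.238
top z0.04 n6 x99 rel tcp 0.089 max 0.090 y 0.059 0.239
top z0.06 n15 x99 rel tcp 0.012 max 0.013 y 0.045 0.064
top z0.08 n27 x99 rel tcp 0.106 max 0.110 y 0.047 0.073
top z0.10 n44 x99 rel tcp 0.029 max 0.127 y 0.048 0.064
top z0.12 n33 x99 rel tcp 0.090 max 0.093 y 0.052 0.061
top z0.18 n9 x99 rel tcp 0.119 max 0.119 y 0.059 0.154
top z0.20 n42 x99 rel tcp 0.128 max 0.128 y 0.061 0.179
top z0.28 n14 x99 rel tcp 0.051 max 0.054 y 0.052 0.07
top z0.30 n76 x99 rel tcp 0.055 max 0.056 y 0.049 0.182
top z0.32 n478 x99 rel tcp 0.050 max 0.055 y 0.048 0.185
top z0.34 n942 x99 rel tcp 0.038 max 0.045 y 0.044 0.182
side z0.00 n110 x99 rel tcp 0.121 max 0.130 y 0.001 0.24
side z0.02 n145 x99 rel tcp 0.048 max 0.065 y 0.069 0.182
side z0.04 n102 x99 rel tcp 0.108 max 0.115 y 0.067 0.182
side z0.06 n229 x99 rel tcp 0.033 max 0.126 y 0.066 0.195
side z0.08 n260 x99 rel tcp 0.061 max 0.130 y 0.089 0.192
side z0.10 n432 x99 rel tcp 0.035 max 0.112 y 0.099 0.189
side z0.12 n231 x99 rel tcp 0.061 max 0.124 y 0.087 0.186
side z0.14 n406 x99 rel tcp 0.030 max 0.119 y 0.098 0.182
side z0.16 n570 x99 rel tcp 0.029 max 0.094 y 0.105 0.181
side z0.18 n291 x99 rel tcp 0.062 max 0.112 y 0.104 0.182
side z0.20 n456 x99 rel tcp 0.038 max 0.109 y 0.098 0.172
side z0.22 n460 x99 rel tcp 0.021 max 0.102 y 0.084 0.168
side z0.24 n26 x99 rel tcp 0.004 max 0.009 y 0.113 0.178
side z0.26 n383 x99 rel tcp 0.019 max 0.023 y 0.165 0.185
side z0.28 n641 x99 rel tcp 0.026 max 0.030 y 0.165 0.188
side z0.30 n819 x99 rel tcp 0.048 max 0.053 y 0.083 0.188
side z0.32 n1096 x99 rel tcp 0.044 max 0.051 y 0.071 0.186
side z0.34 n1059 x99 rel tcp 0.036 max 0.042 y 0.069 0.185
```

The clearances are fine: about 8 mm at the gripper body, and the housing stays well above the case. I'll make contact, then start pushing with a gradual clockwise turn.

Emit:
servo_tool --targets '[0.5,0,0,0,0.5,0,0,0,0.5,0.1,0,0,0.4,-0.1,0,-1.2,0.4,-0.1,0,-1.2]'

```text
clock: 3.75
position: [0.4793, 0.1173, 0.0198]
tool_rot: [0.017, 1.0, -0.0, -0.003]
wrist_force: [-9.4, 4.4, 6.2]
width: 0.0854
```

Emit:
servo_tool --targets '[0.4,-0.1,0,-1.3,0.4,-0.1,0,-1.3,0.4,-0.1,0,-1.3,0.4,-0.1,0,-1.3,0,0,0,0]'

```text
clock: 4.25
position: [0.4965, 0.1134, 0.0198]
tool_rot: [0.063, 0.998, -0.0, -0.002]
wrist_force: [-2.8, 2.0, -0.6]
width: 0.0851
```

```bash
cat > look.py <<'E'
from h import *
import sys
t=sys.argv[1]
def dk(x,y,dx=.718,dy=.0755,a=np.radians(-7.2)):
    v=np.array([x-dx,y-dy]); return v@[np.cos(a),np.sin(a)], v@[-np.sin(a),np.cos(a)]
for n in ['top','side']:
    p,d,m=snap(n,n+t); P=cloud(d,m); Z=P[...,2]
    for lo,hi in [(.192,.206)]:
        k=(d>0)&(Z>lo)&(Z<hi)&(P[...,0]>.5)&(P[...,0]<.75)&(P[...,1]>0)&(P[...,1]<.22)
        # keep dark-grey pack top, not arm (bright)
        k=(k&(p.max(-1)<140)).astype(np.uint8)
        c,l,st,_=cv2.connectedComponentsWithStats(k); i=1+st[1:,4].argmax(); q=P[l==i]
        r=cv2.minAreaRect((q[:,:2]*1000).astype(np.float32)); print(n,'case top',np.round(r[0],1),np.round(r[1],1),'ang %.2f'%r[2],st[i,4])
        # far edge line fit
        e=[]
        for b in np.arange(q[:,1].min()+.012,q[:,1].max()-.012,.006):
            z=q[abs(q[:,1]-b)<.003]
            if len(z)>2: e.append((b,z[:,0].max()))
        e=np.array(e); f=np.polyfit(e[:,0],e[:,1],1); g=abs(e[:,1]-np.polyval(f,e[:,0]))<.003; f=np.polyfit(e[g,0],e[g,1],1)
        yaw=-np.arctan(f[0]); ym=(q[:,1].min()+q[:,1].max())/2
        print('  far-edge yaw %.2f'%np.degrees(yaw),'y range',q[:,1].min().round(4),q[:,1].max().round(4))
        c_=np.array([np.polyval(f,ym),ym])-.040*np.array([np.cos(yaw),np.sin(yaw)])
        # centre from far edge mid and rect centre y
        print('  origin world',c_-.0175*np.array([np.cos(yaw),np.sin(yaw)]),'dock',np.round(np.array(dk(*(c_-.0175*np.array([np.cos(yaw),np.sin(yaw)]))))*1000,1))
s=status.read_state(); print(s['clock'],s['position'],'yaw',R.from_quat(s['tool_rot']).as_euler('xyz',degrees=True)[2],s['wrist_force'])
T=R.from_quat(s['tool_rot']).as_matrix(); f=s['position']-T[:,0]*.013
print('tool face dock',np.round(np.array(dk(*f[:2]))*1000,1))
a=cv2.imread('pics/side%s.png'%t)[150:400,150:450]; b=cv2.imread('pics/top%s.png'%t)[160:410,170:470]
cv2.imwrite('pics/c%s.png'%t,cv2.resize(np.hstack([a,b]),None,fx=1.33,fy=1.33))
E
python3 look.py 2
```

```text
top case top [583.2 106.3] [122.1  83.9] ang 84.36 1497
  far-edge yaw -5.29 y range 0.0433 0.1702
  origin world [0.56538587 0.11204473] dock [-156.    17.1]
side case top [581.6 107.4] [123.5  84.1] ang 84.60 1435
  far-edge yaw -4.89 y range 0.0423 0.1715
  origin world [0.56450425 0.11180424] dock [-156.8   16.8]
4.35 [0.49652896 0.11338418 0.01981717] yaw 172.84717006604282 [-3.8404899   2.75453878 -1.50990128]
tool face dock [-211.5    9.8]
```

View pics/c2.png

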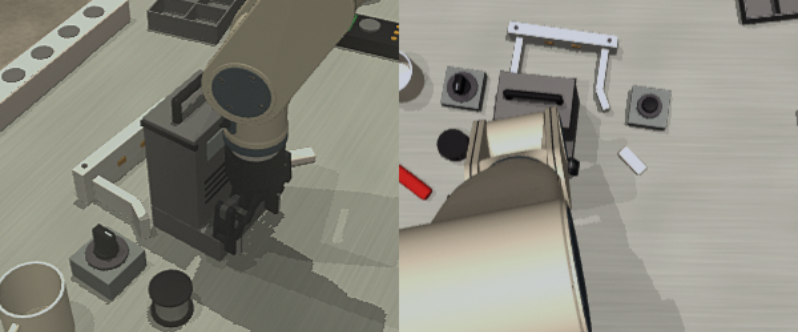

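Emit:
servo_tool --targets '[0.4,-0.1,0,-1.2,0.4,-0.1,0,-1.2,0.4,-0.1,0,-1.2,0.4,-0.1,0,-1.2,0.4,-0.1,0,-1.0]'

```text
clock: 4.85
position: [0.5165, 0.1084, 0.0198]
tool_rot: [0.113, 0.994, -0.0, -0.001]
wrist_force: [-4.8, 3.3, -0.5]
width: 0.0859
```

Emit:
servo_tool --targets '[0.4,-0.1,0,0,0.4,-0.1,0,0,0,0,0,0]'

```text
clock: 5.15
position: [0.5255, 0.1063, 0.02]
tool_rot: [0.113, 0.994, -0.0, -0.0]
wrist_force: [-2.3, 0.9, -1.3]
width: 0.0859
```

```bash
sed -i "s/print(n,'case top'/a_=np.radians(r[2]-90 if r[2]>45 else r[2]); oo=np.array(r[0])\/1000-.0175*np.array([np.cos(a_),np.sin(a_)]); print('  RECT dock',np.round(np.array(dk(*oo))*1000,1),'rel yaw %.2f'%(np.degrees(a_)+7.2)); print(n,'case top'/" look.py; python3 look.py 3
```

```text
RECT dock [-126.5    1.5] rel yaw -5.71
top case top [609.7  89. ] [122.2  83.9] ang 77.09 1410
  far-edge yaw -12.99 y range 0.0206 0.1567
  origin world [0.59404609 0.10158691] dock [-126.2   10.3]
  RECT dock [-125.5   26.3] rel yaw -6.58
side case top [613.8 113.2] [74.  84.3] ang 76.22 1107
  far-edge yaw -11.44 y range 0.072 0.1575
  origin world [0.59842173 0.12611954] dock [-125.    35.2]
5.25 [0.52550454 0.10626206 0.02008457] yaw 167.03306646489736 [-1.75748059  0.96163876 -0.77641411]
tool face dock [-181.9    5.1]
```

View pics/c3.png

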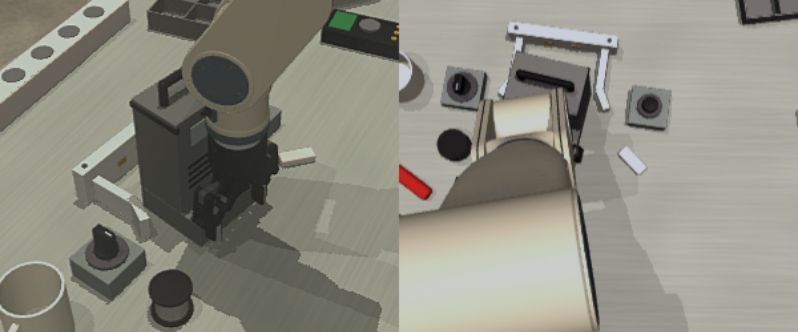

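Pack is now in dock frame at about (−126.5, 1.5) mm with relative yaw −5.7°. I'll straighten it while advancing.

Emit:
servo_tool --targets '[0.45,-0.12,0,0.5,0.45,-0.12,0,0.6,0.45,-0.12,0,0.6,0.45,-0.12,0,0.6,0.45,-0.12,0,0.6]'

```text
clock: 5.75
position: [0.5455, 0.1, 0.02]
tool_rot: [0.088, 0.996, -0.001, -0.003]
wrist_force: [-10.0, 1.4, 6.0]
width: 0.0852
```

Emit:
servo_tool --targets '[0.45,-0.12,0,0.6,0.45,-0.12,0,0.6,0.45,-0.12,0,0.6,0.45,-0.12,0,0.6,0,0,0,0]'

```text
clock: 6.25
position: [0.5649, 0.0952, 0.02]
tool_rot: [0.067, 0.998, -0.0, -0.001]
wrist_force: [-5.4, 0.6, 1.1]
width: 0.0855
```

```bash
python3 look.py 4
```

```text
RECT dock [-86.4   1.5] rel yaw -1.72
top case top [649.7  85.1] [123.6  82.3] ang 81.08 1241
  far-edge yaw -8.36 y range 0.0212 0.148
  origin world [0.63271475 0.09296972] dock [-86.8   6.6]
  RECT dock [-88.4  26.7] rel yaw -2.80
side case top [650.8 110. ] [76.9 86.6] ang 80.00 1114
  far-edge yaw -16.39 y range 0.0687 0.1522
  origin world [0.63601525 0.12670826] dock [-87.8  40.5]
6.35 [0.56490736 0.09519543 0.02003959] yaw 172.33005261328466 [-3.94739528  0.76941133  0.7744986 ]
tool face dock [-141.4    0.2]
```

View pics/c4.png

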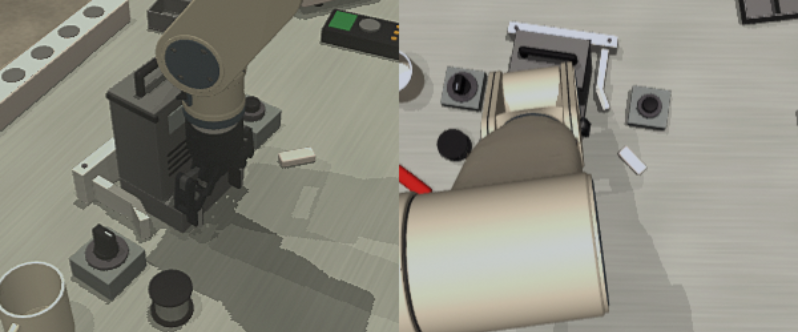

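Emit:
servo_tool --targets '[0.45,-0.1,0,0.2,0.45,-0.09,0,0.2,0.45,-0.09,0,0.1,0.45,-0.07,0,0,0.4,-0.05,0,0]'

```text
clock: 6.85
position: [0.5857, 0.0913, 0.02]
tool_rot: [0.063, 0.998, -0.0, -0.003]
wrist_force: [-9.8, 1.4, 5.4]
width: 0.0853
```

Emit:
servo_tool --targets '[0.2,-0.03,0,0,0.2,-0.02,0,0]'

```text
clock: 7.05
position: [0.5895, 0.0908, 0.02]
tool_rot: [0.063, 0.998, -0.0, -0.003]
wrist_force: [-10.0, 1.4, 6.7]
width: 0.0855
```

Emit:
servo_tool --targets '[0.2,-0.03,0,0,0,0,0,0]'

```text
clock: 7.25
position: [0.5922, 0.0905, 0.02]
tool_rot: [0.063, 0.998, -0.0, -0.002]
wrist_force: [-8.3, 0.6, 4.1]
width: 0.0852
```

```bash
python3 look.py 5
```

```text
RECT dock [-58.9   0.9] rel yaw 0.10
top case top [677.   81.6] [122.3  85. ] ang 82.90 1149
  far-edge yaw -7.38 y range 0.0174 0.1447
  origin world [0.65995643 0.08842925] dock [-59.2   5.6]
  RECT dock [-61.   25.7] rel yaw -1.72
side case top [678.  105.9] [76.9 82.5] ang 81.08 1056
  far-edge yaw -10.02 y range 0.0645 0.147
  origin world [0.66182755 0.1157676 ] dock [-60.8  32.9]
7.35 [0.59214403 0.09053318 0.01999664] yaw 172.82287673842433 [-7.45660129  1.69718153  3.70569997]
tool face dock [-113.7   -0.9]
```

Emit:
servo_tool --targets '[0.1,-0.01,0,0,0.1,-0.01,0,0]'

```text
clock: 7.55
position: [0.5931, 0.0904, 0.02]
tool_rot: [0.063, 0.998, -0.0, -0.003]
wrist_force: [-8.9, 1.5, 5.9]
width: 0.0855
```

Emit:
servo_tool --targets '[0.1,-0.02,0,0,0.1,-0.01,0,0]'

```text
clock: 7.75
position: [0.594, 0.0903, 0.02]
tool_rot: [0.063, 0.998, -0.0, -0.004]
wrist_force: [-18.5, 4.2, 13.1]
width: 0.0854
```

Emit:
servo_tool --targets '[0.1,-0.01,0,0,0.1,-0.01,0,0]'

```text
clock: 7.95
position: [0.594, 0.0902, 0.02]
tool_rot: [0.063, 0.998, -0.001, -0.006]
wrist_force: [-24.8, 5.2, 19.7]
width: 0.0853
```

Emit:
servo_tool --targets '[0.1,-0.01,0,0,0,0,0,0]'

```text
clock: 8.15
position: [0.594, 0.0903, 0.0199]
tool_rot: [0.063, 0.998, -0.001, -0.007]
wrist_force: [-24.8, 4.5, 19.5]
width: 0.0854
```

```bash
python3 look.py 6; python3 -c "
from station import status
s=status.read_state();print(s['ft_torque'])"
```

```text
RECT dock [-56.7   1.7] rel yaw -1.63
top case top [679.3  81.6] [123.6  81.2] ang 81.17 1078
  far-edge yaw -6.85 y range 0.0174 0.1433
  origin world [0.66135706 0.08721127] dock [-57.7   4.5]
  RECT dock [-58.2  24.9] rel yaw 0.16
side case top [680.7 105.4] [77.  82.3] ang 82.96 1020
  far-edge yaw -14.21 y range 0.0644 0.1473
  origin world [0.66305826 0.1199538 ] dock [-60.1  37.2]
8.25 [0.59401023 0.09023803 0.0199251 ] yaw 172.8204274724142 [-24.88130854   4.57802514  19.64989159]
tool face dock [-111.9   -0.9]
[0.7323295  3.21560256 0.03543473]
```

View pics/c6.png

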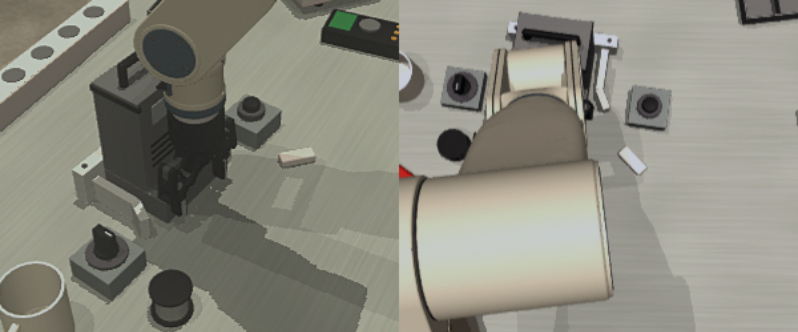

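Pack is home: it stalled at 25 N with near-zero yaw moment. I'll back off, rise and look.

Emit:
servo_tool --targets '[-0.5,0.06,0,0,-1,0.12,0,0,-2.5,0.3,0,0,-3.5,0.4,0,0,-3.5,0.4,0,0]'

```text
clock: 8.75
position: [0.491, 0.1028, 0.0206]
tool_rot: [0.063, 0.998, 0.0, 0.001]
wrist_force: [0.4, 0.7, -0.1]
width: 0.0851
```

Emit:
servo_tool --targets '[0,-1,5,0,0,-3,5,0,0,-4,5,0,0,-4,4,0,0,-4,0,0]' --grip 0

```text
clock: 9.25
position: [0.4946, -0.0407, 0.1918]
tool_rot: [0.062, 0.998, -0.0, 0.006]
wrist_force: [1.0, -0.8, 0.1]
width: 0.0122
```

```bash
python3 look.py 7; python3 - <<'E'
from h import *
for n in ['top','side']:
    p,d,m=load(n+'7'); P=cloud(d,m); X,Y,Z=P[...,0],P[...,1],P[...,2]
    k=(d>0)&(Z>.050)&(Z<.068)&(np.hypot(X-.603,Y+.083)<.035)
    q=P[k]; 
    if len(q)>5: r=cv2.minEnclosingCircle((q[:,:2]*1000).astype(np.float32)); print(n,'button',r,np.percentile(q[:,2],[5,50,95]),len(q))
    # pod dark ring
    k=(d>0)&(Z>.03)&(Z<.07)&(np.hypot(X-.603,Y+.083)<.02); print(np.histogram(Z[k],np.arange(.03,.07,.004)))
    for nm,lo,hi,c,rad in [('reel',.038,.05,(.531,.266),.045),('eraser',.008,.02,(.509,-.055),.045)]:
        k=(d>0)&(Z>lo)&(Z<hi)&(np.hypot(X-c[0],Y-c[1])<rad); q=P[k]
        if len(q)>5: print(n,nm,cv2.minAreaRect((q[:,:2]*1000).astype(np.float32)))
E
```

```text
RECT dock [-57.5   0.9] rel yaw 0.03
top case top [678.5  81.4] [121.9  84.3] ang 82.83 1818
  far-edge yaw -7.41 y range 0.0174 0.1464
  origin world [0.66189473 0.08932654] dock [-57.4   6.7]
  RECT dock [-58.6   2.2] rel yaw -0.43
side case top [677.5  82.8] [123.9  82.7] ang 82.37 1751
  far-edge yaw -20.45 y range 0.022 0.1472
  origin world [0.65552254 0.10469711] dock [-65.6  21.1]
9.35 [ 0.49262222 -0.04303487  0.18865877] yaw 172.61630722762368 [-0.18967589  0.13794594 -0.43240712]
tool face dock [-195.7 -145.9]
top button ((613.9434814453125, -86.46833801269531), 10.749773025512695) [0.0501427  0.05787504 0.06264832] 22
(array([ 0,  0,  0,  8, 12,  5,  5,  8,  2,  0]), array([0.03 , 0.034, 0.038, 0.042, 0.046, 0.05 , 0.054, 0.058, 0.062,
       0.066, 0.07 ]))
top reel ((530.8421020507812, 265.046875), (53.180294036865234, 52.404300689697266), 3.166034698486328)
side button ((602.2092895507812, -82.49383544921875), 15.131210327148438) [0.05115149 0.05726536 0.05992075] 123
(array([ 5,  7,  9, 48, 51, 24, 59, 39,  1,  0]), array([0.03 , 0.034, 0.038, 0.042, 0.046, 0.05 , 0.054, 0.058, 0.062,
       0.066, 0.07 ]))
side reel ((529.8057250976562, 266.36199951171875), (53.811317443847656, 54.0991096496582), 26.740293502807617)
side eraser ((508.0306396484375, -53.5919189453125), (54.936607360839844, 25.778461456298828), 45.16352844238281)
```

View pics/c7.png

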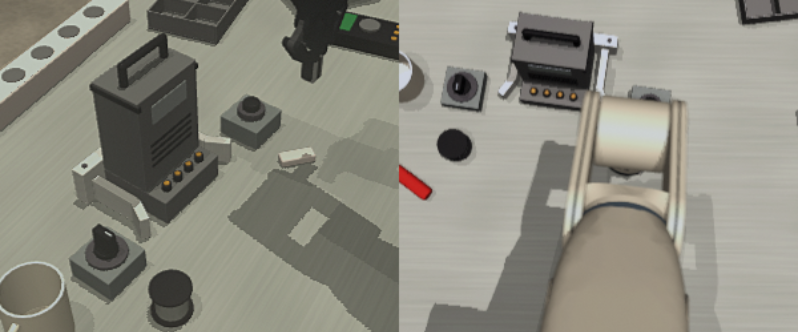

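The pack sits at (−57.5, 0.9) mm in the dock frame with relative yaw about 0°, so it's home. The button is at (0.6028, −0.083) with its top at about 0.0587. I'll move over it with the gripper shut.

Emit:
servo_tool --targets '[2.5,-1,-1,0,2.5,-1,-1,0,2.5,-1,-1,0,2.5,-1,-1,0,1.0,0,-1,0]' --grip 0

```text
clock: 9.85
position: [0.6036, -0.0799, 0.1361]
tool_rot: [0.063, 0.998, -0.0, 0.001]
wrist_force: [0.8, 0.7, -0.1]
width: 0.0003
```

Emit:
servo_tool --targets '[0,0,-2,0,0,0,-1.5,0,0,0,0,0]'

```text
clock: 10.15
position: [0.5989, -0.0785, 0.0991]
tool_rot: [0.062, 0.998, 0.0, -0.003]
wrist_force: [-0.1, -0.2, -0.0]
width: 0.0003
```

```bash
python3 - <<'E'
from h import *
s=status.read_state();print(s['position'],s['width'],s['clock'],s['wrist_force'])
p,d,m=snap('side','side8'); p2,d2,m2=snap('wrist','wrist8')
a=cv2.imread('pics/side8.png')[180:300,200:360]; cv2.imwrite('pics/c8.png',np.hstack([cv2.resize(a,(400,300)),cv2.resize(p2[:,:,::-1],(400,300))]))
T=R.from_quat(s['tool_rot']).as_matrix(); P=(cloud(d2,m2)-s['position'])@T; k=(d2>0)&(abs(P[...,0])<.02)&(abs(P[...,1])<.04)&(P[...,2]<.03)
q=P[k]; z=q[:,2].max(); t=q[q[:,2]>z-.006]; print('tip z',z,'x',t[:,0].min(),t[:,0].max(),'y',t[:,1].min(),t[:,1].max())
W=cloud(d2,m2); k=(d2>0)&(W[...,2]>.052)&(W[...,2]<.066)&(np.hypot(W[...,0]-.603,W[...,1]+.083)<.03); q=W[k]; 
if len(q): print('btn',q.min(0),q.max(0),np.median(q,0))
E
```

```text
[ 0.59886205 -0.07847798  0.09907123] 0.00033514091366443317 10.15 [-0.05965107 -0.17496563 -0.00939543]
tip z 0.014567148265120846 x 0.005878489939225257 0.01160973526771333 y -0.012180262743607081 0.01228105741072678
btn [ 0.58919305 -0.09751267  0.05201438] [ 0.60803182 -0.07020347  0.06084643] [ 0.59600284 -0.08491338  0.05863758]
```

View pics/c8.png

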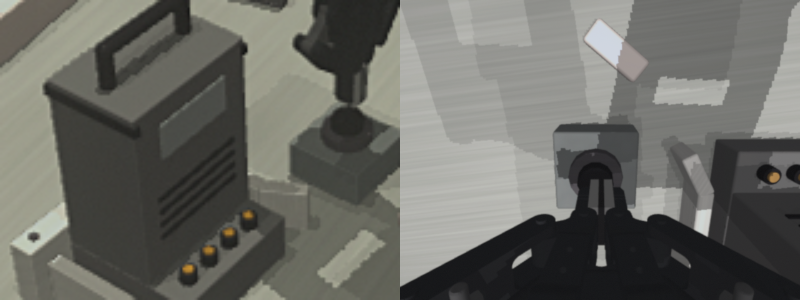

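Emit:
servo_tool --targets '[0.4,-0.5,0,0,0,0,-0.9,0,0,0,-0.7,0,0,0,0,0]'

```text
clock: 10.65
position: [0.6043, -0.0843, 0.0845]
tool_rot: [0.062, 0.998, 0.0, -0.001]
wrist_force: [0.3, 0.9, 0.4]
width: -0.0002
```

Emit:
servo_tool --targets '[0,0,-0.3,0,0,0,-0.3,0,0,0,-0.3,0,0,0,-0.2,0,0,0,0,0]'

```text
clock: 11.15
position: [0.6052, -0.0843, 0.0746]
tool_rot: [0.062, 0.998, -0.0, 0.0]
wrist_force: [-0.7, 0.2, 2.7]
width: 0.0001
```

Emit:
servo_tool --targets '[0,0,-0.2,0,0,0,-0.2,0,0,0,0,0]'

```text
clock: 11.45
position: [0.6052, -0.0843, 0.0706]
tool_rot: [0.062, 0.998, -0.0, 0.0]
wrist_force: [-1.1, 0.1, 4.9]
width: -0.0001
```

Emit:
servo_tool --targets '[0,0,-0.1,0,0,0,-0.1,0,0,0,0,0]'

```text
clock: 11.75
position: [0.6053, -0.0843, 0.0699]
tool_rot: [0.062, 0.998, -0.0, 0.0]
wrist_force: [-4.8, 0.2, 15.2]
width: 0.0003
```

The force jumped to 15 N and the tool stalled at 0.0699, so the button is at the end of its travel. I'll let it go, rise and retreat.

Emit:
servo_tool --targets '[0,0,0,0,0,0,0.5,0,0,0,1,0,0,0,3,0,0,0,5,0]'

```text
clock: 12.25
position: [0.6028, -0.084, 0.1617]
tool_rot: [0.062, 0.998, 0.0, -0.003]
wrist_force: [0.5, -0.6, 0.2]
width: 0.0004
```

Emit:
servo_tool --targets '[-3,-4,4,0,-4,-5,1,0,-4,-5,0,0,-4,-5,0,0,-4,-5,0,0]'

```text
clock: 12.75
position: [0.4558, -0.2724, 0.203]
tool_rot: [0.062, 0.998, -0.0, 0.0]
wrist_force: [0.4, -0.5, -0.5]
width: 0.0001
```

Emit:
servo_tool --targets '[-2,-5,0,0,0,-5,0,0,0,-5,0,0,0,0,0,0,0,0,0,0]'

```text
clock: 13.25
position: [0.4379, -0.4185, 0.2022]
tool_rot: [0.064, 0.998, 0.0, -0.0]
wrist_force: [0.5, 0.2, -0.9]
width: -0.0001
```

```bash
python3 look.py 9; python3 - <<'E'
from h import *
for n in ['top','side']:
    p,d,m=load(n+'9'); P=cloud(d,m); X,Y,Z=P[...,0],P[...,1],P[...,2]
    k=(d>0)&(Z>.052)&(Z<.068)&(np.hypot(X-.603,Y+.083)<.035); q=P[k]
    print(n,'button',cv2.minEnclosingCircle((q[:,:2]*1000).astype(np.float32)),np.median(q[:,2]))
    for nm,lo,hi,x0,x1,y0,y1 in [('stop',.054,.066,.68,.78,-.05,.2)]:
        k=(d>0)&(Z>lo)&(Z<hi)&(X>x0)&(X<x1)&(Y>y0)&(Y<y1); print(cv2.minAreaRect((P[k][:,:2]*1000).astype(np.float32)))
    # handle / case-top tilt
    k=(d>0)&(Z>.19)&(Z<.21)&(X>.6)&(X<.75)&(Y>0)&(Y<.17); q=P[k]; A=np.c_[q[:,:2],np.ones(len(q))]; print('tilt',np.linalg.lstsq(A,q[:,2],rcond=None)[0])
p0=load('top0');p9=load('top9')
print(status.read_state()['wrist_force'])
E
```

```text
RECT dock [-57.2   1.4] rel yaw -1.08
top case top [678.7  81.5] [123.7  82.7] ang 81.72 1825
  far-edge yaw -7.28 y range 0.0174 0.1467
  origin world [0.66180181 0.08934113] dock [-57.5   6.7]
  RECT dock [-58.8   2.1] rel yaw 0.30
side case top [677.3  82.8] [123.4  83.5] ang 83.10 1757
  far-edge yaw -20.19 y range 0.022 0.1466
  origin world [0.65532836 0.10414539] dock [-65.8  20.6]
13.35 [ 0.43821334 -0.41665831  0.20220561] yaw 172.8598258771167 [-0.10720947  0.7805648   1.33013298]
tool face dock [-202.9 -523.3]
top button ((603.3781127929688, -84.22775268554688), 20.092517852783203) 0.05838126484254669
((717.5182495117188, 75.43511962890625), (199.16171264648438, 45.71684646606445), 82.91452026367188)
tilt [0.00802391 0.00136286 0.19424477]
side button ((603.8235473632812, -82.64488220214844), 15.593913078308105) 0.057583358638299054
((723.6817626953125, 153.0380096435547), (55.18871307373047, 70.69058990478516), 66.87163543701172)
tilt [ 0.02532649 -0.01905985  0.18318516]
[-0.10720947  0.7805648   1.33013298]
```

View pics/top9.png

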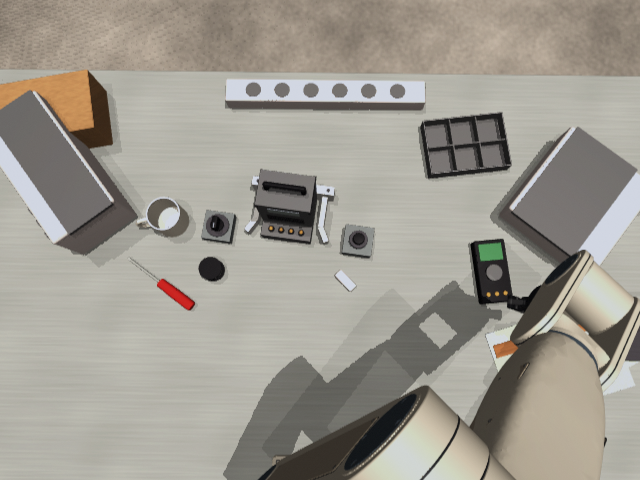

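View pics/side9.png

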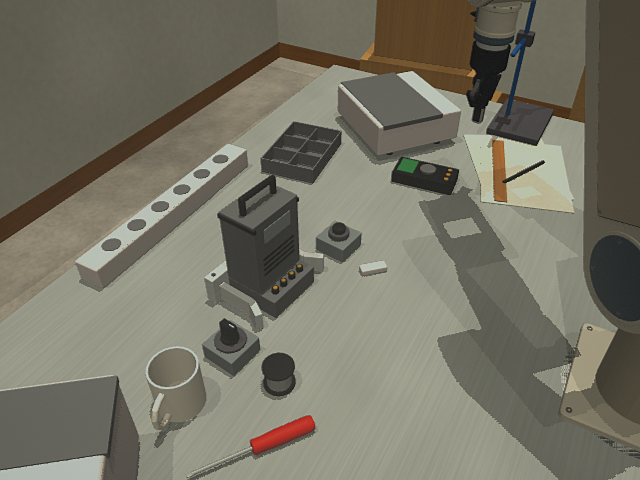

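```bash
python3 - <<'E'
from h import *
p,d,m=load('top9'); P=cloud(d,m); Z=P[...,2]
def fit(lo,hi,x0,x1,y0,y1,side):
    k=(d>0)&(Z>lo)&(Z<hi)&(P[...,0]>x0)&(P[...,0]<x1)&(P[...,1]>y0)&(P[...,1]<y1); q=P[k]; e=[]
    for b in np.arange(y0,y1,.006):
        z=q[abs(q[:,1]-b)<.003]
        if len(z)>1: e.append((b,z[:,0].min() if side<0 else z[:,0].max()))
    e=np.array(e); f=np.polyfit(e[:,0],e[:,1],1); g=abs(e[:,1]-np.polyval(f,e[:,0]))<.003; f=np.polyfit(e[g,0],e[g,1],1); return -np.degrees(np.arctan(f[0])),np.polyval(f,.085),g.sum()
print('ledge front',fit(.038,.046,.57,.64,.042,.145,-1)); print('case near',fit(.192,.206,.6,.75,.035,.13,-1)); print('case far',fit(.192,.206,.6,.75,.035,.13,1))
p0,d0,_=load('top0'); df=(abs(p.astype(int)-p0).max(-1)>40); 
for nm,(u,v,r) in dict(reel=(211,268,20),eraser=(345,280,14),mug=(164,217,25),driver=(162,284,35)).items(): print(nm,df[v-r:v+r,u-r:u+r].sum())
from station import status; print(status.read_state()['clock'])
E
```

```text
ledge front (np.float64(-7.439099746019671), np.float64(0.604508802955283), np.int64(18))
case near (np.float64(-6.9994676794323345), np.float64(0.6390130837006002), np.int64(16))
case far (np.float64(-6.932838108535209), np.float64(0.7190051995182632), np.int64(16))
reel 0
eraser 0
mug 0
driver 0
13.35
```

```bash
python3 -c "
from station import arm
print(arm.job_done())"
```

```text
the job is handed in; nothing more can be done
None
```

The pack is home in its dock and the charge button has been pressed and released. I handed the job in at about 13.4 s of the 51 s allowed.

- **Push:** I pushed low on the ledge with both open fingers, their tips about 14 mm above the bench. The pack turned to the dock's angle on the way in. It stalled against the back stop at about 25 N, with almost no turning moment at the wrist.
- **Button:** I pressed with the gripper shut. The force rose from 5 N to 15 N and the tool stopped, so the button was at the end of its travel. After release its top read about 58 mm high, the same as before.

**Last checks**
- **Pack position:** the top view puts its origin at x −57.2 mm, y +1.4 mm in the dock frame, against a home of −57.5 and 0.
- **Pack angle:** the edge fits give −6.9° to −7.4°, against about −7.2° for the dock.
- **Other items:** the reel, eraser, mug and screwdriver show no change in the top picture. I checked the meter only by eye, and it looks unmoved.

**Where readings disagreed**
- **Side view:** its depth reads about 1.5 mm short of home, and its far-edge angle fit was unusable, so I ignored that fit.
- **Whole-outline angle:** fits of the pack top varied by about 1° between pictures, so I relied on the edge fits instead.

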